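Load a sample tube into the analyser's door and latch the door

TASK

Stand the red-capped sample tube from the rack near the front of the bench fully down in the tube holder on the inside of the analyser's open door and let go of it, then push the door shut until its sprung latch rides over the striker and snaps in behind it and the door stays shut by itself. Ease the door home with a light, steady push rather than swinging it shut or leaning on it once it is home, do not force the tube down, and leave everything else on the bench where it is.

Things in the scene. Friction and masses are not known exactly. Their poses are not given: they have to be found in the camera images.
- tube_red: glass sample tube with a bright red screw cap, the only loose one in red; 16.2 mm diameter, 97 mm long; cap 17.4 mm diameter over the top 17 mm; about 14 g. Origin at the centre of its bottom, z up along it. Starts upright in one of four cells of the wire rack, its upper 40 mm standing clear above the wires; the next tube is 47 mm or more away between centres.
- tube_rack: white wire tube rack near the front of the bench, fixed to it, 150 x 100 mm (its x and y), top wires at about 60 mm, bottom plate 6 mm, cells 23.5 mm apart. Origin at the centre of its underside. Three black-capped tubes near its +x end are part of it.
- analyser: compact white tube analyser fixed to the bench, 213 mm deep (x), 250 mm wide (y), top cover 152 mm high; a console with a screen rises to 203 mm from 125 mm behind the front face on. Origin at the centre of its underside, +x to its back; the front face, with the tube chamber in it, lies 113 mm before the origin (-x).
- analyser_door (a joint): door angle about its upright hinge, rad: starts open at 1.3 to 1.6, falls as it closes; hinge friction keeps it where it is left (under 0.5 N at the pad). A spring plunger meets it at about 0.11 and pushes an unlatched door back there. Latched it reads -0.05 to +0.05, not known beforehand: striker and buffer sit in slotted holes, up to 7 mm farther in or out.
- latch_bolt (a joint): how far the bevelled spring bolt is pushed back into the door, in m: 0 fully out; up to about 0.005 as it climbs its bevel and then rides, with less resistance, some 4 mm across the striker (a steel bar at the chamber's right edge); 0 again once it has snapped in behind it.
- door_hinge (a point): point on the door's hinge axis, 95 mm above the bench, at the analyser's left seen from the robot. Turns with the door: -y runs along the door from hinge to free edge (160 mm), +x is the door's inner side, z up. At angle 0 its axes are the analyser's; angle a turns them by -a about z. Panel 12 mm thick, from 15 to 137 mm above the bench, outer face 12 mm to the -x side of the axis.
- push_pad (a point): centre of the ribbed black rubber pad on the door's outer face, where to push it; 34 mm wide, 60 mm high, 134 mm from the hinge axis, 95 mm above the bench. Axes as at the hinge; push toward +x. Plunger and latch resist with 5 to 10 N over the last 15 mm; about 1 mm after the snap a hard buffer stops the door. The door must not be pressed with 20 N or more.
- holder_seat (a point): bottom centre of the white cup on the door's inner side, 25 mm above the bench, where the tube's bottom stands. Bore 20 mm, mouth 66 mm above the bench and widening to 27 mm over its top 8 mm. 62 mm from the hinge along the door, 42 mm from the panel's inner face. Axes as at the hinge.
- tube_black_a: like the red-capped tube, but black-capped; loose in the rack; leave it alone.
- tube_black_b: like the red-capped tube, but black-capped; loose in the rack; leave it alone.
- tube_black_c: like the red-capped tube, but black-capped; loose in the rack; leave it alone.
- petri_a: clear lidded petri dish, 58 mm diameter, 15 mm high, loose between rack and analyser; origin at the centre of its underside; leave it alone.
- petri_b: clear lidded petri dish, 58 mm diameter, 15 mm high, loose beside the analyser; leave it alone.
- tally_counter: small chrome hand counter, 71 x 55 x 24 mm, loose at the left of the bench; leave it alone.
- green_pen: green pen, 151 mm long, 10 mm thick, loose at the left of the bench; leave it alone.
There are look-alikes about, which are no part of the job. Leave any pink look-alike of the tube_red alone.

How it is judged:
By the outcome, as a careful person would: the job done as asked, in the order asked, and still so for the second after the job is handed in, with the robot touching nothing.
It also fails if it takes over 62 s, if anything falls off the work surface, if the arm or the gripper's body presses on something with over 40 N, if the wrist force passes 120 N, or if a joint passes its speed limit or range.

ROBOT

A 6-joint arm with a two-finger parallel gripper is mounted at the origin on a cart in front of the work surface, level with it; the furniture and walls round the work are solid. World frame = base frame: x ahead of the robot, y to its left, z up, the work surface at z = 0. Lengths are in m, angles in rad, forces in N, time in s.
With the tool pointing down it reaches from about 0.35 to 0.725 m from the base axis. Payload 4.3 kg.
Tool frame: the origin (TCP) lies at the very end of the fingers, on their centre line; the grasp point (between the pads) lies 19 mm behind it; z points along the fingers, y is the line along which they close (so a half turn about z gives the same grasp; the last joint's range is limited). The gripper opens to 85 mm and grips with 20 to 120 N. Pads are 22 mm wide; open, the fingers measure 114 mm over their backs; the gripper's body (76 mm by 85 mm) begins 54 mm behind the grasp point. The pads swing forward as they close: fully open they stand 13 mm farther back than shut.
Start: joints at [-1.425, 0.377, 0.081, 1.274, 0, 1.46], TCP at [0.145, -0.556, 0.231] pointing down, gripper open.
Joint ranges: [-2.72, 2.72], [-0.84, 1.66], [-1.02, 1.22], [-1.77, 2.12], [-1.37, 1.28], [-3.14, 3.14]. Speed limits (rad/s): [2.57, 2.57, 3.14, 3.14, 3.14, 3.14].

INTERFACE

Orientations are given as a unit quaternion [x, y, z, w].
In Python, from bench import manip, imaging gives the robot as it stands.
- The arm moves only by the shell command python3 -m creep 'ROWS' [FORCE]. ROWS is JSON, a list of rows, each an object with "travel": the shift along the tool's x, y, z in m, a list of three; "twist": the turn, a rotation vector about the tool's x, y, z in rad, a list of three; "claw": the closure, from -1 (fully open) to 1 (shut). A call has 1 to 12 rows; each row shifts and turns the commanded pose from where the row before left it, along the tool's axes as they then stand; what a row does not reach is not made up. A row lasts 1/8 s, in which the tool goes at most 62.5 mm and 10.7 degrees, less where a joint would pass 70% of its speed; a pose out of reach is approached as far as the arm can. A call with a gripper value outside its range is refused whole. The fingers move at their own pace and stop on an object; FORCE is the grip in N (left out, the last holds). Time passes only in rows, so rows that do not move let the fingers close. It gives the time, the measured TCP pose, the force, the opening and the grip force at its end, in the units of the state.
- manip.sense(): the state, without advancing time (a new reading comes with each control period).
- imaging.get_image(name): name is "scene" or "top" or "wrist"; returns a dict with "pixels" (420x560x3 uint8, blue, green, red), "K" (3x3 intrinsics, pixels), "origin" and "attitude" of the camera in the world. Camera axes: x right, y down, z forward; pixel columns grow to the right and rows downward; lengths in m; the calibration is good to about 2 mm. A picture is of the moment at which its call begins. There is no depth.
- manip.sign_off(): hands the job in; it is judged then, once.
Trained networks look in a picture, given as the dict that the camera call returned (one of the last four; its "shot" number tells which), for a name from the list of things; names that differ only in an ending like _2 or _b are one class to them, and where a whole thing is asked for, a point or a joint stands for the part that bears it (a point fixed in the world has none). Each returns a list of dicts, best first, with "p" (0 to 1); they miss things now and then, are a little off and sometimes report something else, mostly with a low value. They report only what shows in the picture. A call takes as long as a camera call. They do not tell look-alikes from the thing itself.
- imaging.boxes_of(picture, thing): "centre" ([x, y, z] in m, in world coordinates, good to about 4 mm: the middle of the surface that is visible of it).
The state is a dict: "time_s": time; "joint_pos": joint angles; "qd": joint speeds; "effort": joint torques, N m; "position": TCP position; "orientation": TCP orientation; "force": force on the tool from outside, world axes, zero at the start; "ft_torque": the same for the moment, N m; "width": opening from 0.0 (shut) to 1.0 (fully open); "grasp_force": force on a finger pad.
Only numpy, scipy, OpenCV 4.12 (cv2) and the standard library are available. Lean on these libraries where they do the work, as an engineer would, in place of code of your own. Each camera call takes 0.05 s, during which the arm holds its last target. There are 200 camera calls.

## Working session

There is one attempt and no reset: what is moved stays moved. The work goes in short steps, Python scripts to look and compute and a shell command to move; the robot and the scene stay as the last step left them, time stands still between calls to the robot, and variables do not carry over. Pictures are saved under pics/ and viewed, at most 10 in all, crops included, and the job is handed in when it is done.

```bash
ls; mkdir -p pics
cat > h.py <<'E'
import numpy as np, cv2
from bench import manip, imaging
from scipy.spatial.transform import Rotation as R
def cam(p):
    a=np.array(p["attitude"]); 
    return np.array(p["K"]),np.array(p["origin"]),(R.from_quat(a).as_matrix() if a.size==4 else a.reshape(3,3))
def proj(p,X):
    K,o,A=cam(p); c=(np.atleast_2d(X)-o)@A; u=c@K.T; return u[:,:2]/u[:,2:]
def ray(p,uv,z):
    K,o,A=cam(p); d=A@np.linalg.inv(K)@np.array([uv[0],uv[1],1.]); return o+d*(z-o[2])/d[2]
E
python3 - <<'E'
from h import *
s=manip.sense(); print({k:np.round(v,3).tolist() for k,v in s.items()})
for n in ["scene","top"]:
    p=imaging.get_image(n); cv2.imwrite(f"pics/{n}0.png",p["pixels"]); print(n,np.round(p["origin"],3),p["attitude"])
    for t in ["tube_red","tube_rack","analyser","push_pad","holder_seat","analyser_door","door_hinge","petri_a","tube_black_a"]:
        try:
            for b in imaging.boxes_of(p,t)[:4]: print(t,round(b["p"],2),np.round(b["centre"],3))
        except Exception as e: print(t,e)
E
```

```text
pics
{'time_s': 0.0, 'joint_pos': [-1.425, 0.378, 0.08, 1.274, -0.0, 1.46], 'qd': [-0.0, 0.0, -0.002, 0.001, -0.002, 0.001], 'effort': [0.0, -46.361, 26.987, 0.021, -0.0, -0.0], 'position': [0.145, -0.556, 0.23], 'orientation': [0.992, 0.128, -0.0, -0.001], 'force': [0.585, -0.232, -1.451], 'ft_torque': [-0.008, 0.008, -0.01], 'grasp_force': 0.0, 'width': 1.004}
scene [ 0.086 -0.73   0.705] [ 0.84757888 -0.25470205  0.12096496 -0.44956022]
tube_red 0.8 [ 0.364 -0.446  0.062]
tube_red 0.5 [ 0.403 -0.348  0.074]
tube_rack 0.71 [ 0.5   -0.332  0.054]
analyser 0.91 [ 0.699 -0.01   0.152]
holder_seat 0.34 [ 0.498 -0.333  0.056]
petri_a 0.72 [ 0.718 -0.195  0.012]
petri_a 0.65 [ 0.65  -0.184  0.013]
petri_a 0.6 [ 0.499 -0.334  0.054]
tube_black_a 0.61 [ 0.465 -0.288  0.07 ]
tube_black_a 0.58 [ 0.414 -0.298  0.069]
tube_black_a 0.51 [ 0.45  -0.358  0.076]
top [ 0.415 -0.022  1.191] [-0.69780994  0.71284552 -0.04463331  0.05404084]
tube_red 0.41 [ 0.406 -0.333  0.09 ]
tube_rack 0.87 [ 0.491 -0.315  0.053]
analyser 0.86 [0.659 0.106 0.154]
push_pad 0.77 [0.49  0.187 0.102]
holder_seat 0.79 [0.491 0.185 0.105]
analyser_door 0.8 [0.496 0.188 0.102]
door_hinge 0.61 [0.491 0.188 0.105]
petri_a 0.83 [ 0.651 -0.176  0.012]
petri_a 0.56 [ 0.718 -0.192  0.01 ]
tube_black_a 0.56 [ 0.453 -0.346  0.092]
tube_black_a 0.54 [0.544 0.412 0.009]
```

View pics/scene0.png

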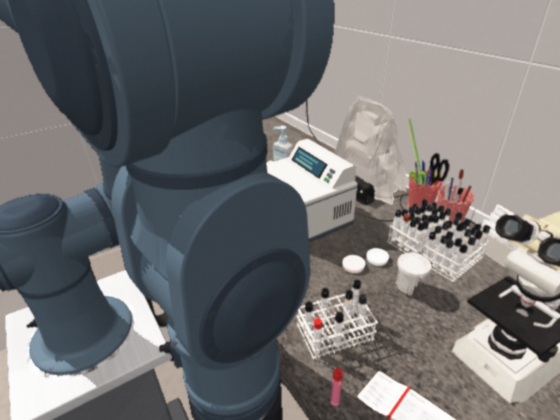

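View pics/top0.png

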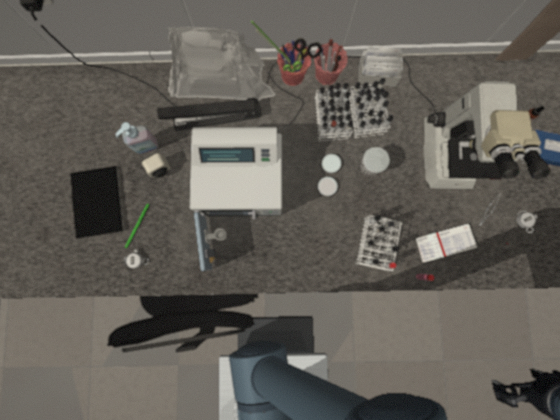

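The scene view shows the red cap in the rack at (319,323), with the pink look-alike standing outside it at (338,375). In the top view the red cap is at (392,266), the door runs from about (197,212) to (204,268), and the holder cup is at about (218,235).

Run:
```python
from h import *
p=imaging.get_image("top"); im=p["pixels"]
a=cv2.resize(im[185:285,180:290],None,fx=5,fy=5,interpolation=cv2.INTER_CUBIC)
b=cv2.resize(im[210:285,350:400],None,fx=5,fy=5,interpolation=cv2.INTER_CUBIC)
c=np.zeros((500,800,3),np.uint8); c[:500,:550]=a; c[:375,550:800]=b
cv2.imwrite("pics/crop1.png",c)
for n in ["top","scene"]:
    if n!="top": p=imaging.get_image(n); im=p["pixels"]
    h=cv2.cvtColor(im,cv2.COLOR_BGR2HSV)
    m=(((h[...,0]<6)|(h[...,0]>172))&(h[...,1]>150)&(h[...,2]>110)).astype(np.uint8)
    k,l,st,ce=cv2.connectedComponentsWithStats(m)
    for i in range(1,k):
        if st[i,4]>5: print(n,st[i],ce[i].round(1),ray(p,ce[i],.1).round(4))
    if n=="top":
        for uv in [(190,212),(282,212)]: print(ray(p,uv,.152).round(4))
```

```text
top [390 263   6   4  18] [392.6 264.8] [ 0.4084 -0.3411  0.1   ]
top [429 276   4   4  10] [430.6 277.1] [ 0.3727 -0.4433  0.1   ]
[0.5616 0.2128 0.152 ]
[ 0.5561 -0.0369  0.152 ]
scene [405 215   3   3   6] [405.8 216.2] [ 0.8264 -0.1854  0.1   ]
scene [314 318   8  11  69] [317.4 323.2] [ 0.4053 -0.3416  0.1   ]
scene [333 368  10  14 102] [337.4 374.6] [ 0.3669 -0.4491  0.1   ]
scene [387 388  23  32  76] [397.1 403.8] [ 0.4133 -0.5419  0.1   ]
```

View pics/crop1.png

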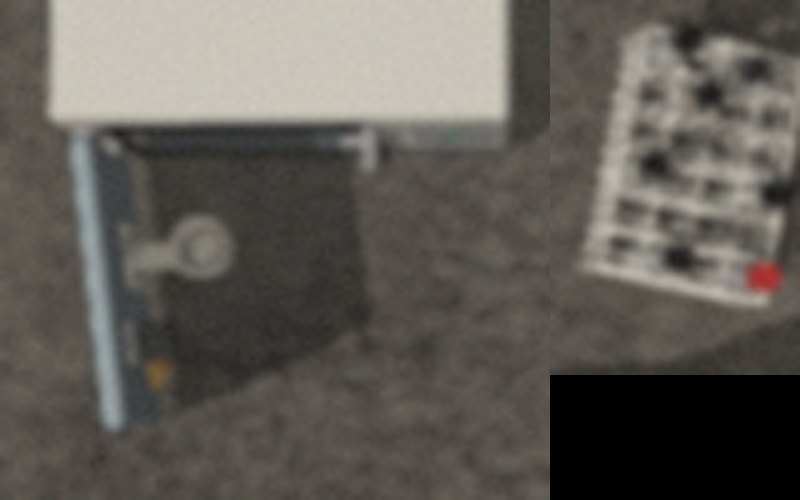

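The zoomed crop puts the red cap at (764,278), in the corner cell of the rack. Its nearest neighbours are about 47 mm away, at (680,258) and (775,195), so I'll grip it along the free diagonal. The door is open at close to 90°, with the cup at (203,247) in the crop.

```bash
python3 -m creep '[{"travel":[0.0385,-0.0177,0],"twist":[0,0,0],"claw":-0.3},{"travel":[0.0385,-0.0177,0],"twist":[0,0,0],"claw":-0.3},{"travel":[0.0385,-0.0177,0],"twist":[0,0,0],"claw":-0.3},{"travel":[0.0385,-0.0177,0],"twist":[0,0,0],"claw":-0.3},{"travel":[0.0385,-0.0177,0],"twist":[0,0,0],"claw":-0.3},{"travel":[0.0385,-0.0177,0],"twist":[0,0,0],"claw":-0.3},{"travel":[0.0385,-0.0177,0],"twist":[0,0,0],"claw":-0.3},{"travel":[0.0385,-0.0177,0],"twist":[0,0,0],"claw":-0.3},{"travel":[0,0,0],"twist":[0,0,-0.165],"claw":-0.3},{"travel":[0,0,0],"twist":[0,0,-0.165],"claw":-0.3},{"travel":[0,0,0],"twist":[0,0,0],"claw":-0.3}]' 30
cat > st.py <<'E'
from h import *
s=manip.sense(); r=R.from_quat(s["orientation"]).as_matrix()
print(round(s["time_s"],2),"pos",s["position"].__class__ and np.round(s["position"],4),"xdir",r[:,0].round(3),"z",r[:,2].round(3),"F",np.round(s["force"],1),"w",round(s["width"]*85,1),"g",s["grasp_force"],"q",np.round(s["joint_pos"],2))
import sys
def go(t): print("tool shift",((np.array(t)-s["position"])@r).round(4))
E
python3 - <<'E'
from st import *
p=imaging.get_image("wrist"); cv2.imwrite("pics/w1.png",p["pixels"])
im=p["pixels"];h=cv2.cvtColor(im,cv2.COLOR_BGR2HSV)
m=(((h[...,0]<6)|(h[...,0]>172))&(h[...,1]>150)&(h[...,2]>90)).astype(np.uint8)
k,l,st,ce=cv2.connectedComponentsWithStats(m)
for i in range(1,k):
    if st[i,4]>30: print(st[i],ce[i].round(1),ray(p,ce[i],.1).round(4))
print(proj(p,[[.407,-.341,.103]]),p["origin"])
for b in imaging.boxes_of(p,"tube_red"): print(b)
E
```

```text
time_s: 2.48
position: [0.4078, -0.3413, 0.2313]
orientation: [0.958, 0.288, -0.0, 0.0]
force: [-0.2, 0.3, -0.1]
width: 0.647
grasp_force: 0.0
2.48 pos [ 0.4078 -0.3413  0.2313] xdir [ 0.834  0.552 -0.   ] z [ 0. -0. -1.] F [-0.2  0.3 -0.1] w 55.0 g 0.0 q [-0.82  0.29 -0.05  1.24 -0.    1.74]
[270 188  21  23 358] [279.8 199.3] [ 0.4089 -0.3392  0.1   ]
[427 191  34  61 315] [444.2 220.2] [ 0.4687 -0.4619  0.1   ]
[[280.35294399 203.27027865]] [ 0.46878643 -0.30208833  0.3741203 ]
{'centre': [0.3772, -0.4371, 0.0417], 'p': 0.78}
{'centre': [0.4071, -0.338, 0.1048], 'p': 0.7}
```

View pics/w1.png

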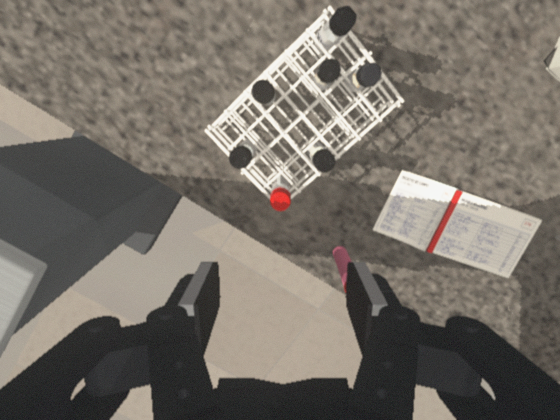

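The red cap is at (280,199), midway between the fingers and clear of the black caps at (240,157) and (323,160). The measurements agree on about (0.408, -0.340), so I'll descend and grip.

```bash
python3 -m creep '[{"travel":[0.001,-0.001,0.04],"twist":[0,0,0],"claw":-0.3},{"travel":[0,0,0.04],"twist":[0,0,0],"claw":-0.3},{"travel":[0,0,0.035],"twist":[0,0,0],"claw":-0.3},{"travel":[0,0,0.025],"twist":[0,0,0],"claw":-0.3},{"travel":[0,0,0.016],"twist":[0,0,0],"claw":-0.3},{"travel":[0,0,0],"twist":[0,0,0],"claw":-0.3},{"travel":[0,0,0],"twist":[0,0,0],"claw":0.2},{"travel":[0,0,0],"twist":[0,0,0],"claw":0.6},{"travel":[0,0,0],"twist":[0,0,0],"claw":1},{"travel":[0,0,0],"twist":[0,0,0],"claw":1},{"travel":[0,0,0],"twist":[0,0,0],"claw":1},{"travel":[0,0,0],"twist":[0,0,0],"claw":1}]' 30
python3 - <<'E'
from st import *
p=imaging.get_image("top"); im=p["pixels"]
# door geometry: fit bright bluish top edge of door at z=.137
a=im[185:285,180:290]; h=cv2.cvtColor(a,cv2.COLOR_BGR2HSV)
pts=[]
for v in range(215,266):
    row=im[v,192:212].astype(int); w=np.clip(row[:,0]-75,0,None)*((row[:,0]-row[:,2])>5)
    if w.sum()>60: pts.append(ray(p,(192+(w*np.arange(20)).sum()/w.sum(),v),.137))
pts=np.array(pts); print(len(pts),pts[0],pts[-1]); c=np.polyfit(pts[:,0],pts[:,1],1); print(c,np.arctan(c[0]))
for uv in [(180+203/5,185+247/5)]: print("cup mouth",ray(p,uv,.066))
print("front corners",ray(p,(180+50/5,185+122/5),.152),ray(p,(180+508/5,185+122/5),.152),"free edge",ray(p,(180+113/5,185+430/5),.137))
E
```

```text
time_s: 4.08
position: [0.4085, -0.3406, 0.0763]
orientation: [0.957, 0.289, 0.0, 0.001]
force: [-0.7, 0.3, 6.4]
width: 0.188
grasp_force: 29.3
4.08 pos [ 0.4085 -0.3406  0.0763] xdir [0.833 0.553 0.   ] z [ 0.001 -0.002 -1.   ] F [-0.7  0.3  6.4] w 16.0 g 29.331583245657384 q [-0.81  0.39 -0.32  0.86 -0.    1.74]
51 [0.55506112 0.20032609 0.137     ] [0.41847144 0.18287943 0.137     ]
[0.12726868 0.12934633] 0.12658814395812643
cup mouth [0.50586121 0.14225678 0.066     ]
front corners [0.56877069 0.21288747 0.152     ] [ 0.563198   -0.03597805  0.152     ] free edge [0.40240814 0.18066255 0.137     ]
```

Gripped: the 16 mm opening fits the tube. Top-view geometry puts the cup at about (0.506, 0.1435), with the door at about 1.44 rad in world axes. I'll lift, carry it to 60 mm short of the cup, and look again.

```bash
python3 -m creep '[{"travel":[0,0,-0.015],"twist":[0,0,0],"claw":1},{"travel":[0,0,-0.035],"twist":[0,0,0],"claw":1},{"travel":[0,0,-0.04],"twist":[0,0,0],"claw":1},{"travel":[0,0,-0.035],"twist":[0,0,0],"claw":1},{"travel":[0,0,0],"twist":[0,0,0],"claw":1}]'
python3 -m creep '[{"travel":[0.0316,-0.03,0],"twist":[0,0,0],"claw":1},{"travel":[0.0316,-0.03,0],"twist":[0,0,0],"claw":1},{"travel":[0.0316,-0.03,0],"twist":[0,0,0],"claw":1},{"travel":[0.0316,-0.03,0],"twist":[0,0,0],"claw":1},{"travel":[0.0316,-0.03,0],"twist":[0,0,0],"claw":1},{"travel":[0.0316,-0.03,0],"twist":[0,0,0],"claw":1},{"travel":[0.0316,-0.03,0],"twist":[0,0,0],"claw":1},{"travel":[0.0316,-0.03,0],"twist":[0,0,0],"claw":1},{"travel":[0.0316,-0.03,0],"twist":[0,0,0],"claw":1},{"travel":[0.0316,-0.03,0],"twist":[0,0,0],"claw":1}]'
python3 -m creep '[{"travel":[0,0,0],"twist":[0,0,-0.185],"claw":1},{"travel":[0,0,0],"twist":[0,0,-0.185],"claw":1},{"travel":[0,0,0],"twist":[0,0,-0.185],"claw":1},{"travel":[0,0,0],"twist":[0,0,-0.185],"claw":1},{"travel":[0,0,0],"twist":[0,0,-0.185],"claw":1},{"travel":[0,0,0],"twist":[0,0,-0.185],"claw":1},{"travel":[0,0,0],"twist":[0,0,0],"claw":1},{"travel":[0,0,0],"twist":[0,0,0],"claw":1}]'
python3 - <<'E'
from st import *
p=imaging.get_image("wrist"); cv2.imwrite("pics/w2.png",p["pixels"]); np.savez("w2.npz",K=p["K"],origin=p["origin"],attitude=p["attitude"])
print(proj(p,[[.506,.1435,.066],[.506,.1435,.025],[.562,.195,.137]]))
for t in ["holder_seat","tube_red"]:
    for b in imaging.boxes_of(p,t): print(t,b)
E
```

```text
time_s: 4.75
position: [0.4095, -0.3417, 0.2042]
orientation: [0.957, 0.289, 0.002, 0.003]
force: [0.8, -1.1, 0.1]
width: 0.193
grasp_force: 29.4
time_s: 6.0
position: [0.5048, 0.086, 0.1994]
orientation: [0.957, 0.289, -0.001, -0.0]
force: [0.1, 0.7, -0.3]
width: 0.189
grasp_force: 29.4
time_s: 7.0
position: [0.505, 0.0846, 0.1998]
orientation: [0.663, 0.749, -0.0, -0.0]
force: [-0.3, 0.3, -0.5]
width: 0.188
grasp_force: 29.4
7.0 pos [0.505  0.0846 0.1998] xdir [-0.122  0.993 -0.   ] z [-0.001 -0.    -1.   ] F [-0.3  0.3 -0.5] w 16.0 g 29.416391904233024 q [ 0.04  0.26 -0.16  1.15 -0.    1.49]
[[292.56985162 126.29557512]
 [291.30781786 123.98794114]
 [411.82383165  48.32722154]]
holder_seat {'centre': [0.4927, 0.1864, 0.124], 'p': 0.81}
tube_red {'centre': [0.5058, 0.09, 0.2157], 'p': 0.59}
```

View pics/w2.png

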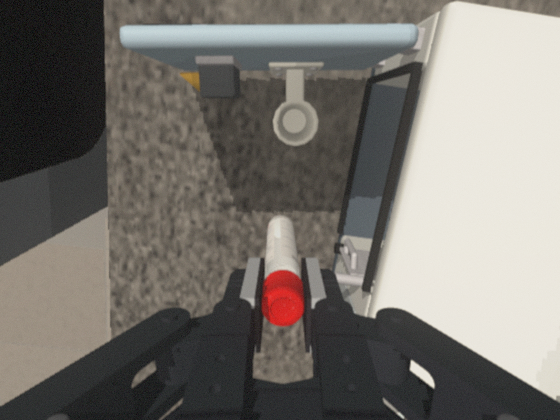

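The cup mouth is at (295.5,121.5). The tube is held between the pads with its bottom at about (280,222), and the door's top edge runs from (125,36) to (415,36).

Run:
```python
from st import *
p=dict(np.load("w2.npz"))
print(ray(p,(295.5,121.5),.066),"base",ray(p,(294,121),.025)); 
for z in (.115,.125): print("tube bottom",proj(p,[[.505,.0846,z]]))
print("tube bottom est",ray(p,(281,224),.125),"cap top",ray(p,(284,310),.225),proj(p,[[.505,.0846,.225]]))
print("door top mid", ray(p,(125,37),.137),ray(p,(415,36),.137),"inner lower", ray(p,(130,46),.137),ray(p,(412,46),.137))
t=ray(p,(295.5,121.5),.066); go([t[0],t[1],.1998])
```

```text
7.15 pos [0.5053 0.0847 0.2001] xdir [-0.123  0.992 -0.   ] z [-0. -0. -1.] F [ 0.8 -0.3  0.2] w 16.2 g 29.416397279128432 q [ 0.04  0.26 -0.16  1.15 -0.    1.49]
[0.50775984 0.14731695 0.066     ] base [0.50801784 0.14631895 0.025     ]
tube bottom [[281.75890969 217.80365641]]
tube bottom [[281.7206879  222.39179269]]
tube bottom est [0.50466664 0.08344054 0.125     ] cap top [0.50640931 0.08242254 0.225     ] [[281.03575764 304.61069357]]
door top mid [0.40878636 0.1816227  0.137     ] [0.56231231 0.20110555 0.137     ] inner lower [0.41143381 0.17752419 0.137     ] [0.56183361 0.1961333  0.137     ]
tool shift [0.0619 0.0102 0.0003]
```

```bash
python3 -m creep '[{"travel":[0.02,0.003,0],"twist":[0,0,0],"claw":1},{"travel":[0.0206,0.0032,0],"twist":[0,0,0],"claw":1},{"travel":[0.02,0.003,0],"twist":[0,0,0],"claw":1},{"travel":[0,0,0.02],"twist":[0,0,0],"claw":1},{"travel":[0,0,0.025],"twist":[0,0,0],"claw":1},{"travel":[0,0,0.01],"twist":[0,0,0],"claw":1},{"travel":[0,0,0],"twist":[0,0,0],"claw":1},{"travel":[0,0,0],"twist":[0,0,0],"claw":1}]'
python3 - <<'E'
from st import *
p=imaging.get_image("wrist"); q=imaging.get_image("top")
c=np.zeros((420,800,3),np.uint8); c[:,:400]=p["pixels"][:,80:480]
c[:400,400:]=cv2.resize(q["pixels"][190:270,190:270],(400,400),interpolation=cv2.INTER_CUBIC)
cv2.imwrite("pics/w3.png",c)
print(proj(p,[[.507,.146,.066]]),proj(p,[[.507,.146,.075]]))
E
```

```text
time_s: 8.15
position: [0.5077, 0.146, 0.1462]
orientation: [0.662, 0.75, 0.001, 0.001]
force: [0.1, -0.2, 0.1]
width: 0.187
grasp_force: 29.4
8.15 pos [0.5077 0.146  0.1462] xdir [-0.124  0.992 -0.   ] z [ 0.001  0.    -1.   ] F [ 0.1 -0.2  0.1] w 15.9 g 29.412087803939357 q [ 0.16  0.32 -0.22  1.02 -0.    1.61]
[[280.47521434 219.64685283]] [[280.42573037 223.91138304]]
```

View pics/w3.png

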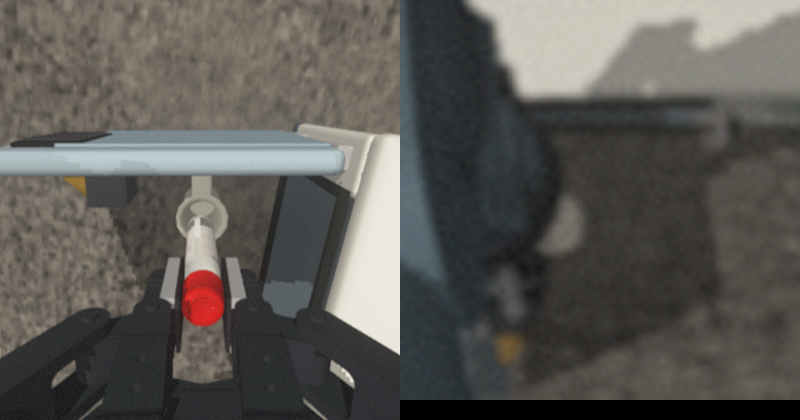

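The cup mouth is centred at (202,217) in the left crop, with the tube tip over it and about 1.5 mm short along tool x. I'll correct that and lower gently.

```bash
python3 -m creep '[{"travel":[0.0015,0,0.005],"twist":[0,0,0],"claw":1},{"travel":[0,0,0.007],"twist":[0,0,0],"claw":1},{"travel":[0,0,0.007],"twist":[0,0,0],"claw":1},{"travel":[0,0,0],"twist":[0,0,0],"claw":1}]'
python3 -m creep '[{"travel":[0,0,0.006],"twist":[0,0,0],"claw":1},{"travel":[0,0,0.006],"twist":[0,0,0],"claw":1},{"travel":[0,0,0],"twist":[0,0,0],"claw":1}]'
```

```text
time_s: 8.75
position: [0.5063, 0.1473, 0.1254]
orientation: [0.662, 0.75, -0.001, -0.0]
force: [0.5, -0.4, -0.3]
width: 0.191
grasp_force: 29.3
time_s: 9.12
position: [0.5064, 0.1473, 0.1136]
orientation: [0.662, 0.75, -0.0, -0.0]
force: [-0.0, -1.2, -0.5]
width: 0.189
grasp_force: 29.4
```

Inside the bore with no notable force. I'll continue down.

```bash
python3 -m creep '[{"travel":[0,0,0.005],"twist":[0,0,0],"claw":1},{"travel":[0,0,0.005],"twist":[0,0,0],"claw":1},{"travel":[0,0,0.003],"twist":[0,0,0],"claw":1},{"travel":[0,0,0.002],"twist":[0,0,0],"claw":1},{"travel":[0,0,0],"twist":[0,0,0],"claw":1}]'
```

```text
time_s: 9.75
position: [0.5066, 0.1474, 0.0991]
orientation: [0.662, 0.75, -0.0, -0.0]
force: [0.5, 0.7, -1.0]
width: 0.19
grasp_force: 29.4
```

```bash
python3 -m creep '[{"travel":[0,0,0.0015],"twist":[0,0,0],"claw":1},{"travel":[0,0,0],"twist":[0,0,0],"claw":1}]'; python3 -m creep '[{"travel":[0,0,0.001],"twist":[0,0,0],"claw":1},{"travel":[0,0,0],"twist":[0,0,0],"claw":1}]'
```

```text
time_s: 10.0
position: [0.5068, 0.1474, 0.0978]
orientation: [0.662, 0.75, -0.0, 0.0]
force: [-0.1, 0.6, -0.3]
width: 0.187
grasp_force: 29.4
time_s: 10.25
position: [0.5067, 0.1474, 0.0967]
orientation: [0.662, 0.75, -0.0, 0.0]
force: [0.5, 0.0, 0.3]
width: 0.19
grasp_force: 29.4
```

```bash
python3 -m creep '[{"travel":[0,0,0.001],"twist":[0,0,0],"claw":1},{"travel":[0,0,0],"twist":[0,0,0],"claw":1}]'; python3 -m creep '[{"travel":[0,0,0.0006],"twist":[0,0,0],"claw":1},{"travel":[0,0,0],"twist":[0,0,0],"claw":1}]'
```

```text
time_s: 10.5
position: [0.5067, 0.1474, 0.0957]
orientation: [0.662, 0.75, -0.0, -0.0]
force: [0.5, -0.5, -0.4]
width: 0.19
grasp_force: 29.4
time_s: 10.75
position: [0.5069, 0.1474, 0.0952]
orientation: [0.662, 0.75, 0.0, 0.0]
force: [-0.1, -0.3, 0.1]
width: 0.19
grasp_force: 29.4
```

At the nominal depth with no load. Releasing now: any remaining drop is a millimetre at most.

```bash
python3 -m creep '[{"travel":[0,0,0.0006],"twist":[0,0,0],"claw":1},{"travel":[0,0,0],"twist":[0,0,0],"claw":0.5},{"travel":[0,0,0],"twist":[0,0,0],"claw":0.3},{"travel":[0,0,0],"twist":[0,0,0],"claw":0.1},{"travel":[0,0,0],"twist":[0,0,0],"claw":0},{"travel":[0,0,0],"twist":[0,0,0],"claw":0},{"travel":[0,0,0],"twist":[0,0,0],"claw":0}]'
python3 -m creep '[{"travel":[0,0,-0.015],"twist":[0,0,0],"claw":0},{"travel":[0,0,-0.04],"twist":[0,0,0],"claw":0},{"travel":[0,0,-0.05],"twist":[0,0,0],"claw":0},{"travel":[0,0,-0.03],"twist":[0,0,0],"claw":0},{"travel":[-0.04,0,0],"twist":[0,0,0],"claw":0},{"travel":[0,0,0],"twist":[0,0,0],"claw":0},{"travel":[0,0,0],"twist":[0,0,0],"claw":0}]'
python3 - <<'E'
from st import *
p=imaging.get_image("wrist"); cv2.imwrite("pics/w4.png",p["pixels"])
print(proj(p,[[.507,.147,.122],[.507,.147,.066],[.562,.195,.137]]))
np.savez("w4.npz",K=p["K"],origin=p["origin"],attitude=p["attitude"])
for b in imaging.boxes_of(p,"tube_red"): print(b)
E
```

```text
time_s: 11.62
position: [0.5068, 0.1474, 0.0946]
orientation: [0.662, 0.75, -0.0, 0.0]
force: [-0.0, 0.3, 0.6]
width: 0.503
grasp_force: 0.0
time_s: 12.5
position: [0.5117, 0.1079, 0.2301]
orientation: [0.662, 0.75, 0.0, -0.0]
force: [0.3, -0.6, 0.1]
width: 0.499
grasp_force: 0.0
12.5 pos [0.5117 0.1079 0.2301] xdir [-0.124  0.992  0.   ] z [ 0.  0. -1.] F [ 0.3 -0.6  0.1] w 42.4 g 0.0 q [ 0.09  0.27 -0.07  1.23  0.    1.53]
[[281.9234822  155.34952961]
 [281.96836534 147.03064671]
 [376.54134365  94.35959658]]
```

View pics/w4.png

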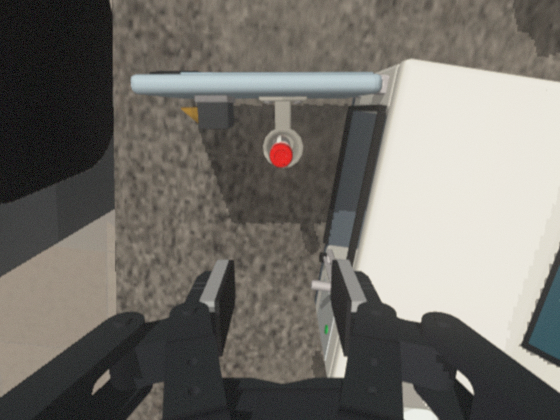

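The tube is standing in the cup: its cap is at (281,155), against (282,155) predicted for fully seated. Next I close the gripper and go over to the outer side of the door.

```bash
python3 -m creep '[{"travel":[0.0343,-0.018,0],"twist":[0,0,0],"claw":1},{"travel":[0.0343,-0.018,0],"twist":[0,0,0],"claw":1},{"travel":[0.0343,-0.018,0],"twist":[0,0,0],"claw":1},{"travel":[0.0343,-0.018,0],"twist":[0,0,0],"claw":1},{"travel":[0,0,0],"twist":[0,0,0],"claw":1},{"travel":[0,0,0.04],"twist":[0,0,0],"claw":1},{"travel":[0,0,0.04],"twist":[0,0,0],"claw":1},{"travel":[0,0,0.035],"twist":[0,0,0],"claw":1},{"travel":[0,0,0.023],"twist":[0,0,0],"claw":1},{"travel":[0,0,0],"twist":[0,0,0],"claw":1}]'
python3 - <<'E'
from st import *
p=imaging.get_image("wrist"); cv2.imwrite("pics/w5.png",p["pixels"])
x,y,_=s["position"]; H=np.array([.562,.195]); a=1.444
n=np.array([np.cos(a),-np.sin(a)]); d=np.array([-np.sin(a),-np.cos(a)])
v=np.array([x,y])-H; print("along",v@d,"off",v@n)
for t in ["push_pad"]:
    for b in imaging.boxes_of(p,t): print(b)
E
```

```text
time_s: 13.85
position: [0.4217, 0.2338, 0.0898]
orientation: [0.662, 0.75, -0.002, -0.001]
force: [0.2, 0.2, -0.2]
width: -0.001
grasp_force: 0.0
13.85 pos [0.4217 0.2338 0.0898] xdir [-0.124  0.992 -0.002] z [-0.004 -0.002 -1.   ] F [ 0.2  0.2 -0.2] w -0.1 g 0.0 q [ 0.37  0.29 -0.43  0.86 -0.    1.82]
along 0.13428922000865687 off -0.05625544890413224
{'centre': [0.5245, 0.2048, 0.0682], 'p': 0.85}
```

View pics/w5.png

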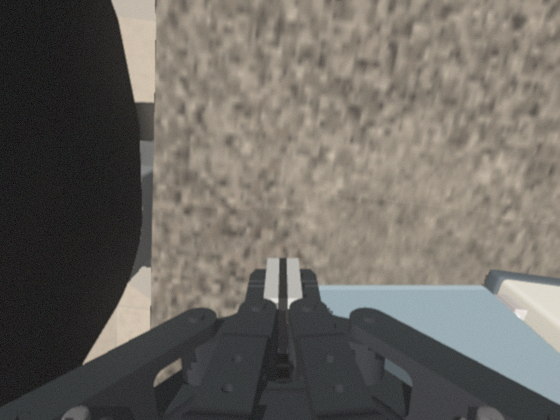

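The view shows the closed fingers at (283,270) beside the door's blue outer face, clear of it on the outside. I'll approach and swing the door along its arc.

```bash
python3 -m creep '[{"travel":[-0.01,0,0],"twist":[0,0,0],"claw":1},{"travel":[-0.01,0,0],"twist":[0,0,0],"claw":1},{"travel":[-0.006,0,0],"twist":[0,0,0],"claw":1},{"travel":[-0.005,0,0],"twist":[0,0,0],"claw":1},{"travel":[-0.005,-0.0008,0],"twist":[0,0,-0.04],"claw":1},{"travel":[-0.0108,-0.0017,0],"twist":[0,0,-0.08],"claw":1},{"travel":[-0.0108,-0.0017,0],"twist":[0,0,-0.08],"claw":1},{"travel":[-0.0108,-0.0017,0],"twist":[0,0,-0.08],"claw":1},{"travel":[0,0,0],"twist":[0,0,0],"claw":1}]'
cat > arc.py <<'E'
from st import *
H=np.array([.562,.195]); x=r[:2,0]; a=np.arctan2(x[1],-x[0]); n=-x; d=np.array([-np.sin(a),-np.cos(a)])
v=s["position"][:2]-H; print("tool a",a.round(3),"along",(v@d).round(4),"off",(v@n).round(4),"Fn",np.dot(s["force"][:2],n).round(2))
E
python3 arc.py
python3 - <<'E'
from h import *
p=imaging.get_image("top"); a=p["pixels"][185:285,180:290]
q=imaging.get_image("scene")["pixels"]
cv2.imwrite("pics/t6.png",cv2.resize(a,None,fx=5,fy=5,interpolation=cv2.INTER_CUBIC))
E
```

```text
time_s: 15.08
position: [0.4299, 0.1659, 0.0916]
orientation: [0.551, 0.834, -0.0, 0.0]
force: [0.1, 0.0, 0.2]
width: 0.006
grasp_force: 0.0
15.07 pos [0.4299 0.1659 0.0916] xdir [-0.392  0.92  -0.   ] z [ 0. -0. -1.] F [0.1 0.  0.2] w 0.5 g 0.0 q [ 0.23  0.25 -0.48  0.84 -0.    1.4 ]
tool a 1.168 along 0.1329 off -0.0251 Fn 0.02
```

View pics/t6.png

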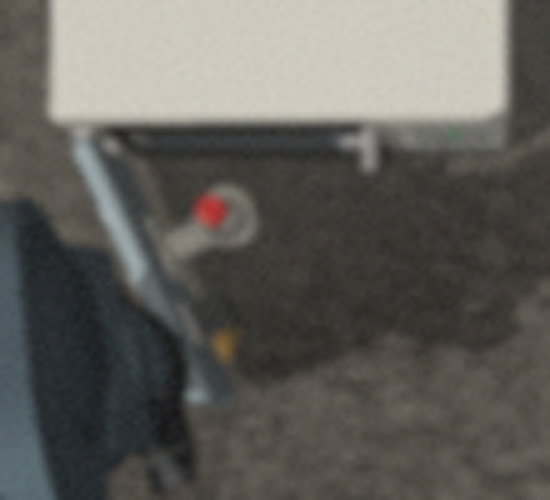

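The door now runs from (80,140) to (205,395), so it is at about 1.13 rad and following the tool. The red cap at (210,211) moves with it. I'll continue the arc.

```bash
python3 -m creep '[{"travel":[-0.0108,-0.0017,0],"twist":[0,0,-0.08],"claw":1},{"travel":[-0.0108,-0.0017,0],"twist":[0,0,-0.08],"claw":1},{"travel":[-0.0108,-0.0017,0],"twist":[0,0,-0.08],"claw":1},{"travel":[-0.0108,-0.0017,0],"twist":[0,0,-0.08],"claw":1},{"travel":[-0.0108,-0.0017,0],"twist":[0,0,-0.08],"claw":1},{"travel":[-0.0108,-0.0017,0],"twist":[0,0,-0.08],"claw":1},{"travel":[-0.0108,-0.0017,0],"twist":[0,0,-0.08],"claw":1},{"travel":[-0.0108,-0.0017,0],"twist":[0,0,-0.08],"claw":1},{"travel":[-0.0108,-0.0017,0],"twist":[0,0,-0.08],"claw":1},{"travel":[0,0,0],"twist":[0,0,0],"claw":1}]'; python3 arc.py
```

```text
time_s: 16.42
position: [0.4823, 0.0854, 0.0916]
orientation: [0.222, 0.975, 0.0, 0.0]
force: [0.3, 0.3, 1.0]
width: -0.0
grasp_force: 0.0
16.43 pos [0.4823 0.0854 0.0916] xdir [-0.901  0.433 -0.   ] z [ 0.001  0.    -1.   ] F [0.3 0.3 1. ] w -0.0 g 0.0 q [ 0.05  0.3  -0.41  0.86  0.    0.49]
tool a 0.448 along 0.1333 off -0.0244 Fn 0.16
```

```bash
python3 -m creep '[{"travel":[-0.008,-0.0013,0],"twist":[0,0,-0.06],"claw":1},{"travel":[-0.008,-0.0013,0],"twist":[0,0,-0.06],"claw":1},{"travel":[-0.0067,-0.001,0],"twist":[0,0,-0.05],"claw":1},{"travel":[-0.004,-0.0006,0],"twist":[0,0,-0.03],"claw":1},{"travel":[-0.004,-0.0006,0],"twist":[0,0,-0.03],"claw":1},{"travel":[0,0,0],"twist":[0,0,0],"claw":1}]'; python3 arc.py
python3 -m creep '[{"travel":[-0.0027,-0.0005,0],"twist":[0,0,-0.02],"claw":1},{"travel":[-0.0027,-0.0005,0],"twist":[0,0,-0.02],"claw":1},{"travel":[0,0,0],"twist":[0,0,0],"claw":1}]'; python3 arc.py
```

```text
time_s: 17.18
position: [0.5089, 0.0703, 0.0916]
orientation: [0.108, 0.994, -0.0, 0.0]
force: [0.2, 0.6, -0.8]
width: 0.0
grasp_force: 0.0
17.18 pos [0.5089 0.0703 0.0916] xdir [-0.977  0.214 -0.   ] z [ 0. -0. -1.] F [ 0.2  0.6 -0.8] w 0.0 g 0.0 q [ 0.01  0.34 -0.35  0.88 -0.    0.23]
tool a 0.216 along 0.1332 off -0.0251 Fn 0.06
time_s: 17.55
position: [0.5142, 0.068, 0.0916]
orientation: [0.088, 0.996, -0.0, 0.0]
force: [-1.0, 0.1, 0.2]
width: -0.001
grasp_force: 0.0
17.55 pos [0.5142 0.068  0.0916] xdir [-0.985  0.175 -0.   ] z [ 0. -0. -1.] F [-1.   0.1  0.2] w -0.1 g 0.0 q [ 0.01  0.35 -0.33  0.88 -0.    0.19]
tool a 0.176 along 0.1335 off -0.0249 Fn -0.98
```

```bash
A='x'; for i in 1 2 3 4; do python3 -m creep '[{"travel":[-0.00135,-0.0002,0],"twist":[0,0,-0.01],"claw":1},{"travel":[0,0,0],"twist":[0,0,0],"claw":1}]' | grep -E "posi|force: \["; done; python3 arc.py
```

```text
position: [0.5152, 0.0676, 0.0916]
force: [-0.1, -0.5, 0.7]
position: [0.5165, 0.0672, 0.0916]
force: [0.4, -0.6, 0.3]
position: [0.5179, 0.0668, 0.0916]
force: [0.2, -0.2, -0.4]
position: [0.5192, 0.0664, 0.0916]
force: [0.7, -0.3, -0.7]
18.55 pos [0.5192 0.0664 0.0916] xdir [-0.991  0.135 -0.   ] z [ 0. -0. -1.] F [ 0.7 -0.3 -0.7] w -0.0 g 0.0 q [ 0.01  0.36 -0.32  0.89 -0.    0.14]
tool a 0.136 along 0.1332 off -0.0251 Fn 0.74
```

```bash
for i in 1 2 3 4; do python3 -m creep '[{"travel":[-0.00135,-0.0002,0],"twist":[0,0,-0.01],"claw":1},{"travel":[0,0,0],"twist":[0,0,0],"claw":1}]' | grep -E "posi|force: \["; done; python3 arc.py
```

```text
position: [0.5202, 0.0661, 0.0915]
force: [-1.0, 0.6, -0.6]
position: [0.521, 0.0657, 0.0914]
force: [-3.1, -0.3, 1.0]
position: [0.5222, 0.0654, 0.0914]
force: [-5.1, 0.7, 1.2]
position: [0.5232, 0.065, 0.0913]
force: [-5.0, -0.6, 3.2]
19.55 pos [0.5232 0.065  0.0913] xdir [-0.995  0.096  0.002] z [-0.002 -0.    -1.   ] F [-5.  -0.6  3.2] w -0.1 g 0.0 q [ 0.    0.37 -0.31  0.9  -0.    0.1 ]
tool a 0.096 along 0.1331 off -0.0262 Fn -4.89
```

Plunger contact at about x = 0.521. I'll keep going in 1 mm steps, stopping if the force exceeds 12 N.

```bash
for i in 1 2 3 4; do python3 -m creep '[{"travel":[-0.001,-0.0001,0],"twist":[0,0,-0.0075],"claw":1},{"travel":[0,0,0],"twist":[0,0,0],"claw":1}]' | grep -E "posi|force: \["; done; python3 arc.py
```

```text
position: [0.524, 0.0648, 0.0913]
force: [-7.0, 0.4, 3.3]
position: [0.5247, 0.0645, 0.0912]
force: [-6.3, 0.3, 3.5]
position: [0.5255, 0.0644, 0.0911]
force: [-5.9, -0.4, 3.0]
position: [0.5271, 0.064, 0.0911]
force: [-4.7, -0.3, 0.9]
20.55 pos [0.5271 0.064  0.0911] xdir [-0.998  0.066  0.002] z [-0.002 -0.001 -1.   ] F [-4.7 -0.3  0.9] w -0.1 g 0.0 q [ 0.    0.38 -0.3   0.9  -0.    0.07]
tool a 0.066 along 0.133 off -0.0262 Fn -4.71
```

```bash
for i in 1 2 3; do python3 -m creep '[{"travel":[-0.001,-0.0001,0],"twist":[0,0,-0.0075],"claw":1},{"travel":[0,0,0],"twist":[0,0,0],"claw":1}]' | grep -E "posi|force: \["; done; python3 arc.py
```

```text
position: [0.5291, 0.0639, 0.0913]
force: [-3.0, -0.5, -1.7]
position: [0.5313, 0.0641, 0.0919]
force: [-2.0, -0.5, -0.3]
position: [0.5314, 0.0639, 0.0918]
force: [-3.1, 0.4, 2.1]
21.3 pos [0.5314 0.0639 0.0918] xdir [-0.999  0.043 -0.   ] z [ 0.  0. -1.] F [-3.1  0.4  2.1] w 0.4 g 0.0 q [ 0.    0.38 -0.29  0.9   0.    0.04]
tool a 0.043 along 0.1323 off -0.025 Fn -3.16
```

```bash
for i in 1 2 3; do python3 -m creep '[{"travel":[-0.0007,-0.0001,0],"twist":[0,0,-0.005],"claw":1},{"travel":[0,0,0],"twist":[0,0,0],"claw":1}]' | grep -E "posi|force: \["; done; python3 arc.py
```

```text
position: [0.5317, 0.0637, 0.0916]
force: [-4.5, 0.1, 3.1]
position: [0.5325, 0.0635, 0.0916]
force: [-4.2, 0.3, 1.8]
position: [0.5328, 0.0634, 0.0914]
force: [-5.3, -0.1, 2.5]
22.05 pos [0.5328 0.0634 0.0914] xdir [-1.     0.028  0.001] z [-0.001 -0.    -1.   ] F [-5.3 -0.1  2.5] w 0.1 g 0.0 q [ 0.    0.39 -0.28  0.9  -0.    0.03]
tool a 0.028 along 0.1324 off -0.0255 Fn -5.28
```

```bash
for i in 1 2 3 4; do python3 -m creep '[{"travel":[-0.0007,-0.0001,0],"twist":[0,0,-0.004],"claw":1},{"travel":[0,0,0],"twist":[0,0,0],"claw":1}]' | grep -E "posi|force: \["; done; python3 arc.py
```

```text
position: [0.5328, 0.0633, 0.0912]
force: [-6.5, -0.7, 3.0]
position: [0.5327, 0.0632, 0.0911]
force: [-7.6, -0.3, 3.1]
position: [0.5327, 0.063, 0.0908]
force: [-9.0, -0.0, 4.5]
position: [0.5326, 0.0629, 0.0906]
force: [-10.5, 0.1, 4.5]
23.05 pos [0.5326 0.0629 0.0906] xdir [-1.     0.012  0.006] z [-0.006 -0.    -1.   ] F [-10.5   0.1   4.5] w -0.3 g 0.0 q [-0.    0.39 -0.28  0.91 -0.    0.01]
tool a 0.012 along 0.1324 off -0.0278 Fn -10.51
```

A hard stop at x = 0.5328, presumably the buffer. I'll back off and see whether the door follows.

```bash
for i in 1 2 3; do python3 -m creep '[{"travel":[0.0015,0,0],"twist":[0,0,0],"claw":1},{"travel":[0.0015,0,0],"twist":[0,0,0],"claw":1}]' | grep -E "posi|force: \["; done
python3 -m creep '[{"travel":[0.01,0,0],"twist":[0,0,0],"claw":1},{"travel":[0.02,0,0],"twist":[0,0,0],"claw":1},{"travel":[0.02,0,0],"twist":[0,0,0],"claw":1},{"travel":[0.02,0,-0.03],"twist":[0,0,0],"claw":1},{"travel":[0.02,0,-0.04],"twist":[0,0,0],"claw":1},{"travel":[0.0,0,-0.03],"twist":[0,0,0],"claw":1},{"travel":[0,0,0],"twist":[0,0,0],"claw":1}]'
python3 - <<'E'
from h import *
p=imaging.get_image("wrist")["pixels"]; q=imaging.get_image("top")["pixels"]
c=np.zeros((420,800,3),np.uint8); c[:,:400]=p[:,80:480]
c[:400,400:]=cv2.resize(q[190:270,190:290],(400,320),interpolation=cv2.INTER_CUBIC)[:,:].copy() if False else cv2.resize(q[180:280,190:290],(400,400),interpolation=cv2.INTER_CUBIC)
cv2.imwrite("pics/f.png",c)
E
```

```text
position: [0.5323, 0.063, 0.0909]
force: [-3.7, 0.5, -0.7]
position: [0.5309, 0.063, 0.0918]
force: [-0.7, 0.2, 0.4]
position: [0.5285, 0.063, 0.0923]
force: [-0.1, -0.3, -0.2]
time_s: 24.68
position: [0.4386, 0.0642, 0.1941]
orientation: [0.006, 1.0, -0.0, 0.003]
force: [0.1, -0.2, -0.3]
width: -0.002
grasp_force: 0.0
```

View pics/f.png

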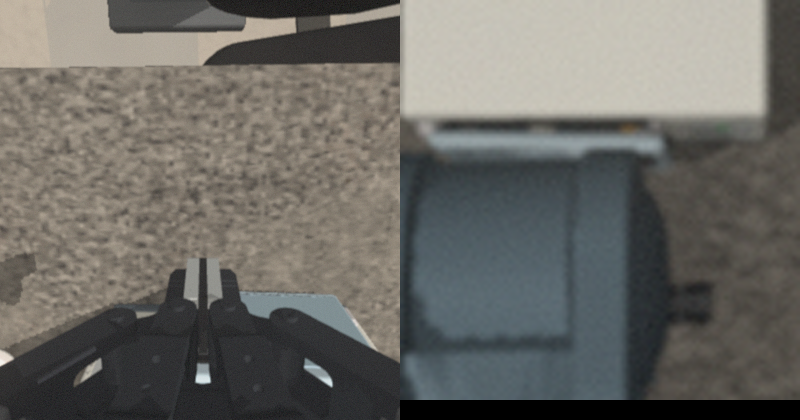

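On backing off, the force fell to zero within 3 mm and the door did not follow. In the top view its upper edge, from (435,140) to (660,150), slopes about 0.04, where an unlatched door would show 0.11. So it is latched, and the robot is clear.

```bash
python3 -c "
from bench import manip
print(manip.sign_off())"
```

```text
the job is handed in; nothing more can be done
None
```

The red-capped tube was released standing fully down in the door's holder, and the door was pushed shut with about 10.5 N at most; it stayed shut when I backed off, so I take the latch as snapped in, and the job was handed in at about 25 s.

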